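Check the green colour standard with the contact probe

TASK

Turn the sample table by its black bar knob until the green tile clicks into place under the mask window. Then draw the white colour probe out of its desk stand and hold it upright with its nose on the printed circle in the middle of the green tile, pressing lightly so that the sprung nose goes about half way in and is not driven to its stop. Finish while still holding it there for the reading, and leave the rest of the bench as it is.

Things in the scene. Friction and masses are not known exactly. Their poses are not given: they have to be found in the camera images.
- knob_grip (a point): Centre of the black bar knob in the middle of the sample table, 89 mm above the bench; it turns with the table about the vertical axis here. Bar 56 mm long (point x; the green tile lies to its -x), 14 mm thick (point y), 30 mm high: underside 74 mm, top 104 mm above the bench. All else within 60 mm of the axis is lower than 61 mm.
- turntable (a joint): Angle of the turntable in rad, growing anticlockwise seen from above; no end stops. A spring detent gives 8 clicks a turn, at multiples of 0.785 rad, and pulls the table into the nearest click when let go; about 0.16 N m takes it over. At 0 (or whole turns) the green tile is under the mask.
- green_spot (a point): Centre of the printed measuring circle (black ring, 17 mm across) on the green ceramic tile, 36 mm across. Eight tiles of different colours sit round the aluminium turntable (200 mm across), their centres 75 mm from its axis. Their tops are rigid, level and 52 mm above the bench.
- mask_window (a point): Centre of the round window (34 mm across) in the fixed dark steel mask, a plate that reaches in from the rim over one tile place. This point is on the plate's top face, 60 mm above the bench, 8 mm above the tiles; the plate is 3 mm thick, 50 mm wide and ends 46 mm from the table's axis.
- changer: The whole rotary sample table: a round white base 224 mm across, fixed to the bench, with the turntable, tiles, knob and mask. Origin on the turntable's axis at bench level; the mask is on its -x side, 75 mm from the axis to the window's centre, and its post reaches out to 142 mm.
- probe: White cordless colour probe, 0.14 kg, 155 mm long. Origin at the nose tip with the nose out; z runs up along the probe. From the tip: steel nose 12 mm across to 8 mm, black snout 20 mm across to 42 mm, then the flat-faced body, 30 mm in its x and 24 mm in its y. It starts in the stand, leaning 20 degrees, free to grasp from 95 to 155 mm from the tip; draw it out along its z, clear after 90 mm.
- probe_tip (a point): Middle of the flat end face of the probe's sprung nose, the measuring face; its axes are those of the probe.
- probe_nose (a joint): How far the nose is pushed into the probe, in m: 0 fully out, 0.006 bottomed. Its spring starts at about 1.5 N and adds 0.7 N per mm, so half way in (3 mm) is about 3.6 N.
- stand: Grey desk stand of the probe, fixed to the bench; foot 110 x 90 mm, origin at the centre of its underside. Its socket (32.5 x 26.5 mm inside, 4 mm walls, open at the top, mouth about 99 mm above the bench) leans 20 degrees to the stand's -x side and covers the probe up to 88 mm from its tip.
- flask_a: Bystander, to be left alone: conical glass flask with a red stopper, 64 mm across the foot, 116 mm tall. Origin at the centre of its underside.
- flask_b: Bystander, to be left alone: conical glass flask with a cork, 64 mm across the foot, 116 mm tall. Origin at the centre of its underside.
- amber_bottle: Bystander, to be left alone: amber reagent bottle with a black cap, 76 mm across, 165 mm tall. Origin at the centre of its underside.
- tip_box: Bystander, to be left alone: blue-lidded pipette-tip box, 122 x 84 mm, 92 mm tall. Origin at the centre of its underside.
- tube_rack: Bystander, to be left alone: white test-tube rack with five stoppered tubes, 60 x 150 mm, 120 mm tall. Origin at the centre of its underside.
- white_tile: Bystander, to be left alone: white round calibration tile in a black square holder, 50 x 50 mm, 15 mm tall. Origin at the centre of its underside.
- spare_tray: Bystander, to be left alone: white divided tray with four spare tiles, 85 x 85 mm, 30 mm tall. Origin at the centre of its underside.
- white_jar: Bystander, to be left alone: white jar with a blue cap, 64 mm across, 75 mm tall. Origin at the centre of its underside.
There are look-alikes about, which are no part of the job. What is meant by the probe is not orange, and is the larger of those in its own colour. Leave any red look-alike of the stand alone.

How it is judged:
By the outcome, as a careful person would: the job done as asked, in the order asked, and still so for the second after the job is handed in, while the arm keeps its last pose, push and grip.
It also fails if it takes over 61 s, if anything falls off the work surface, if the arm or the gripper's body presses on something with over 40 N, if the wrist force passes 120 N, or if a joint passes its speed limit or range.

ROBOT

A 6-joint arm with a two-finger parallel gripper is mounted at the origin on the work surface. World frame = base frame: x ahead of the robot, y to its left, z up, the work surface at z = 0. Lengths are in mm, angles in degrees, forces in N, time in s.
With the tool pointing down it reaches from about 250 to 775 mm from the base axis. Payload 4 kg.
Tool frame: the origin (TCP) lies at the very end of the fingers, on their centre line; the grasp point (between the pads) lies 19 mm behind it; z points along the fingers, y is the direction in which the jaws open and shut (so a half turn about z gives the same grasp; the last joint's range is limited). The gripper opens to 94 mm and grips with 3 to 60 N. Pads are 16 mm wide; open, the fingers measure 119 mm over their backs; the gripper's body (75 mm by 177 mm) begins 78 mm behind the grasp point.
Start: joints at [-73.574, 4.996, 78.535, -0, 96.463, -5.907], TCP at [209.001, -508.762, 205.506] pointing down, gripper open.
Joint ranges: [-177.83, 177.83], [-43.37, 116.18], [15.69, 146.23], [-61.86, 241.86], [9.47, 152.12], [-147.06, 147.06]. Speed limits (degrees/s): [159.86, 159.86, 180, 180, 180, 180].

INTERFACE

Orientations are given as [roll, pitch, yaw] about the fixed x, y, z axes, in that order (R = Rz(yaw) Ry(pitch) Rx(roll)).
In Python, from cell import readout, optics, hand_in gives the robot as it stands.
- The arm moves only by the tool drive_tool, never from a script. Its arguments are lists of equal length, an entry for each row: "angular": the turn, a rotation vector about the tool's x, y, z in degrees, a list of three; "slide": the shift along the tool's x, y, z in m, a list of three; "grip": the finger opening in m, from 0 to 0.094. A call has 1 to 8 rows; each row shifts and turns the pose as measured when the row begins, along the tool's axes as they then stand; what a row does not reach is not made up. A row lasts 1/10 s, in which the tool goes at most 50 mm and 8.59 degrees, less where a joint would pass 70% of its speed; a pose out of reach is approached as far as the arm can. A call with a gripper value outside its range is refused whole. The fingers move at their own pace and stop on an object; "squeeze" is the grip in N (left out, the last holds). Time passes only in rows, so rows that do not move let the fingers close. It gives the time, the measured TCP pose, the force and the opening at its end, in the units of the state.
- readout.get_state(): the state, without advancing time (a new reading comes with each control period).
- optics.get_image(name): name is "side" or "top"; returns the picture (420x560x3 uint8, red, green, blue); there is no depth.
- optics.get_calibration(name): a dict with "camera_matrix" (3x3 intrinsics, pixels), "T" (4x4, takes a point from camera to world coordinates). Camera axes: x right, y down, z forward; pixel columns grow to the right and rows downward; lengths in mm; the calibration is good to about 2 mm. A picture is of the moment at which its call begins. get_calibration takes no time and is no camera call.
- hand_in(): hands the job in, once; it reports no verdict.
The state is a dict: "time": time; "qpos": joint angles; "qvel": joint speeds; "tau": joint torques, N m; "eef_pos": TCP position; "ee_rot": TCP orientation; "ft_force": force on the tool from outside, world axes, zero at the start; "moment": the same for the moment, N m; "width": finger opening in mm.
Only numpy, scipy, OpenCV 4.12 (cv2) and the standard library are available. Lean on these libraries where they do the work, as an engineer would, in place of code of your own. Each camera call takes 0.05 s, during which the arm holds its last target.

## Working session

There is one attempt and no reset: what is moved stays moved. The work goes in short steps, Python scripts to look and compute and a tool call to move; the robot and the scene stay as the last step left them, time stands still between calls to the robot, and variables do not carry over. Pictures are saved under pics/ and viewed, and the job is handed in when it is done.

Besides the shell and the picture viewer there is one more tool, called after "Emit:" by a JSON object that holds its "api" and its "payload". drive_tool: Moves the arm, as the interface text tells. Its arguments: {"type":"object","properties":{"angular":{"type":"array","items":{"type":"array","items":{"type":"number"}}},"slide":{"type":"array","items":{"type":"array","items":{"type":"number"}}},"grip":{"type":"array","items":{"type":"number"}},"squeeze":{"type":"number"}},"required":["angular","slide","grip"]}

```bash
mkdir -p pics; ls
python3 - <<'E'
from cell import readout, optics
import cv2,numpy as np
for n in("side","top"):
    im=optics.get_image(n); cv2.imwrite(f"pics/{n}0.png",im[:,:,::-1])
    c=optics.get_calibration(n); print(n,np.round(c["camera_matrix"],1).tolist(),np.round(c["T"],3).tolist())
print(readout.get_state())
E
```

```text
pics
side [[391.9, 0.0, 274.5], [0.0, 391.9, 205.5], [0.0, 0.0, 1.0]] [[-0.91, -0.312, 0.273, 255.015], [-0.414, 0.688, -0.595, 654.352], [-0.002, -0.655, -0.756, 931.042], [0.0, 0.0, 0.0, 1.0]]
top [[539.7, 0.0, 278.0], [0.0, 539.7, 207.5], [0.0, 0.0, 1.0]] [[0.008, -0.988, 0.154, 331.313], [-1.0, -0.007, 0.005, -18.769], [-0.004, -0.154, -0.988, 1554.086], [0.0, 0.0, 0.0, 1.0]]
{'time': 0.1, 'qpos': array([-7.35734407e+01,  5.03758235e+00,  7.86142696e+01, -3.96118250e-04,
        9.64629139e+01, -5.90625508e+00]), 'qvel': array([-0.07543425, -0.07296218, -0.15856077,  0.00210497, -0.07159355,
        0.03669226]), 'tau': array([ 2.16382017e-03, -3.41252661e+01, -3.03301513e+01,  7.19698775e-02,
        3.04015295e-02, -1.13887118e-04]), 'eef_pos': array([ 208.85656978, -508.27841876,  204.41146709]), 'ee_rot': array([-1.79885803e+02, -1.14179242e-02,  2.23327588e+01]), 'ft_force': array([0.32506613, 0.27333611, 0.52007551]), 'moment': array([-0.02042519,  0.00192501,  0.01268476]), 'width': 94.29671922846089}
```

View pics/side0.png

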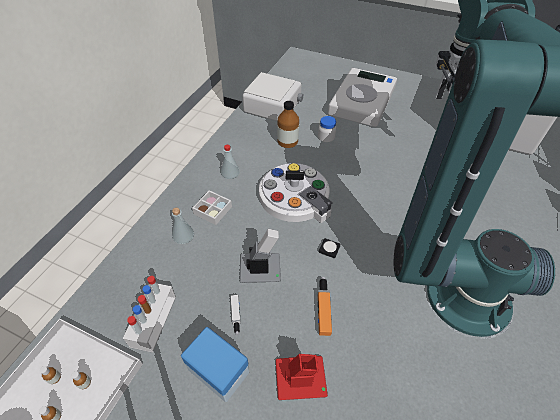

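View pics/top0.png

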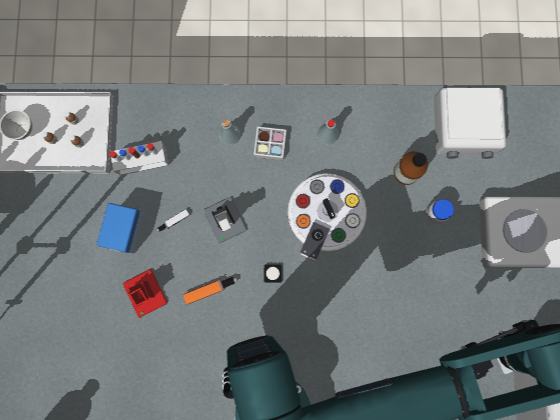

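The side view shows the changer at about (294,190), the grey stand holding a white probe at (263,252), a smaller white look-alike lying at (235,312), an orange one at (324,308) and a red stand at (302,375). In the top view these are at (327,212), (225,218), (174,218), (207,290) and (144,290). The probe meant is the one in the grey stand. I'll enlarge to confirm.

Run:
```python
import cv2,numpy as np
t=cv2.imread("pics/top0.png");s=cv2.imread("pics/side0.png")
r=lambda i,x,y,w,h,f:cv2.resize(i[y:y+h,x:x+w],None,fx=f,fy=f,interpolation=cv2.INTER_CUBIC)
cv2.imwrite("pics/ctab.png",np.hstack([r(t,280,165,95,100,4),r(s,250,155,95,100,4)]))
cv2.imwrite("pics/cstand.png",np.hstack([r(t,150,180,100,75,4),r(s,215,220,100,75,4)]))
```

```text
(no output)
```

View pics/ctab.png

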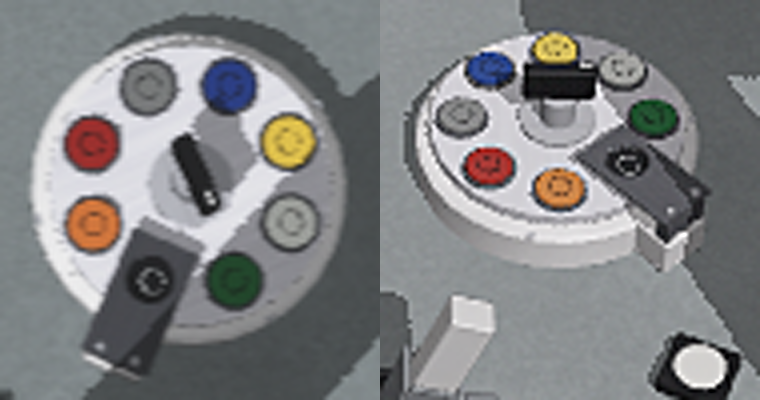

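View pics/cstand.png

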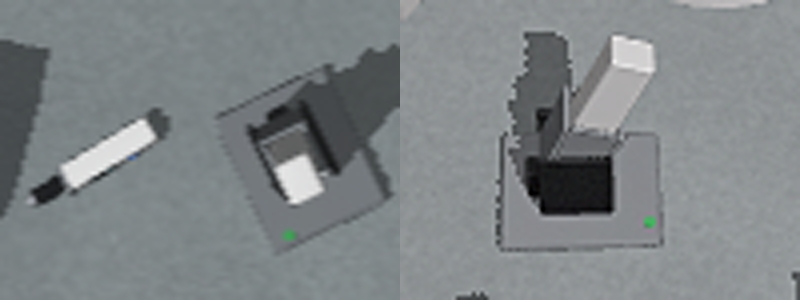

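The crop confirms it: the white probe leans in the grey stand and is larger than the white look-alike lying beside it. The green tile is one click anticlockwise of the mask, so the table has to turn −45°. Next I measure.

```bash
cat > h.py <<'E'
import cv2,numpy as np
from cell import readout,optics
C={n:optics.get_calibration(n) for n in("side","top")}
def ray(n,p):
    K=C[n]["camera_matrix"];T=C[n]["T"]
    d=T[:3,:3]@np.linalg.inv(K)@np.array([p[0],p[1],1.]);return T[:3,3],d/np.linalg.norm(d)
def onz(n,p,z):
    o,d=ray(n,p);return o+d*(z-o[2])/d[2]
def tri(ps):
    A=np.zeros((3,3));b=np.zeros(3);R=[ray(n,p) for n,p in ps]
    for o,d in R:
        M=np.eye(3)-np.outer(d,d);A+=M;b+=M@o
    X=np.linalg.solve(A,b);return X,[np.linalg.norm(np.cross(X-o,d)) for o,d in R]
def proj(n,X):
    T=np.linalg.inv(C[n]["T"]);q=C[n]["camera_matrix"]@(T[:3,:3]@X+T[:3,3]);return q[:2]/q[2]
def blobs(im,lo,hi,box,amin=20):
    m=cv2.inRange(cv2.cvtColor(im,cv2.COLOR_BGR2HSV),lo,hi);x,y,w,h=box
    k=np.zeros_like(m);k[y:y+h,x:x+w]=m[y:y+h,x:x+w]
    n,l,s,c=cv2.connectedComponentsWithStats(k)
    return [(int(s[i,4]),np.round(c[i],2).tolist()) for i in range(1,n) if s[i,4]>=amin]
E
python3 - <<'E'
from h import *
t=cv2.imread("pics/top0.png");s=cv2.imread("pics/side0.png")
cols=dict(red=((0,130,70),(6,255,255)),orange=((7,150,80),(18,255,255)),yellow=((20,120,80),(32,255,255)),green=((50,100,30),(90,255,255)),blue=((105,130,50),(125,255,255)))
P={}
for n,im,box in(("top",t,(285,172,85,80)),("side",s,(255,160,78,65))):
    P[n]=[]
    for k,(lo,hi) in cols.items():
        b=sorted(blobs(im,lo,hi,box,15))
        if b: 
            X=onz(n,b[-1][1],52); print(n,k,b,X.round(1)); 
            P[n].append(X[:2])
    p=np.array(P[n]);A=np.c_[2*p,np.ones(len(p))];q=np.linalg.lstsq(A,(p**2).sum(1),rcond=None)[0]
    print(n,"centre",q[:2],"r",np.sqrt(q[2]+q[0]**2+q[1]**2))
# stand: probe top by white mask
for n,im,box in(("top",t,(210,205,40,40)),("side",s,(255,225,30,40))):
    for v in (170,200,220): print(n,v,blobs(im,(0,0,v),(180,60,255),box,5))
c=t[165:265,280:375]
cv2.imwrite("pics/knob8.png",cv2.resize(np.hstack([t[195:225,310:350],s[155:185,275:315]]),None,fx=10,fy=10,interpolation=cv2.INTER_NEAREST))
cv2.imwrite("pics/st8.png",cv2.resize(np.hstack([t[195:245,200:250],s[225:285,235:285][:50]]),None,fx=8,fy=8,interpolation=cv2.INTER_NEAREST))
E
```

```text
top red [(120, [302.5, 200.5])] [585.5 -79.9  52. ]
top orange [(122, [302.83, 220.66])] [528.2 -80.9  52. ]
top yellow [(129, [351.64, 200.03])] [ 587.8 -218.5   52. ]
top green [(117, [338.14, 234.62])] [ 489.6 -179.5   52. ]
top blue [(116, [337.07, 185.97])] [ 627.9 -177.8   52. ]
top centre [ 558.31839544 -149.66169965] r 74.99091753352187
side red [(84, [276.85, 195.92])] [582.2 -76.3  52. ]
side orange [(88, [294.42, 201.57])] [524.8 -77.2  52. ]
side yellow [(66, [293.39, 166.94])] [ 585.5 -214.4   52. ]
side green [(76, [317.96, 183.61])] [ 486.7 -176.5   52. ]
side blue [(69, [276.9, 171.64])] [ 625.3 -172.4   52. ]
side centre [ 555.06279378 -145.96684646] r 74.94745816188637
top 170 [(90, [224.34, 224.47])]
top 200 [(76, [224.21, 224.55])]
top 220 [(63, [224.19, 224.76])]
side 170 [(236, [269.39, 240.74])]
side 200 [(73, [272.44, 233.14])]
side 220 []
```

View pics/st8.png

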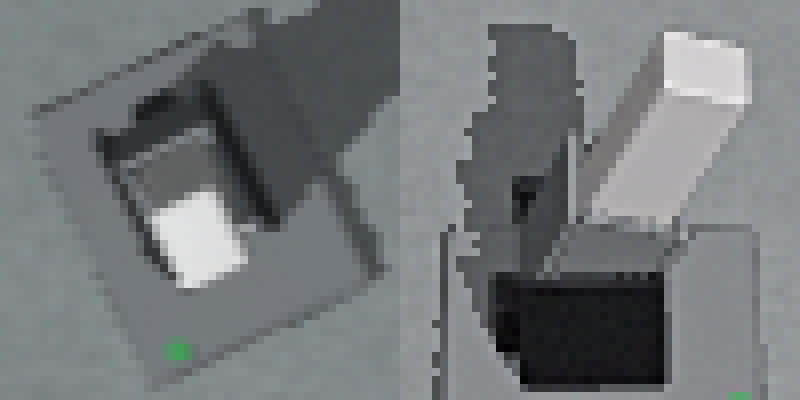

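View pics/knob8.png

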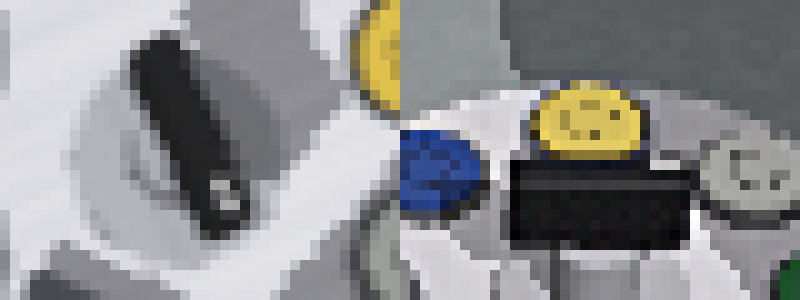

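```bash
cat >> h.py <<'E'
from scipy.spatial.transform import Rotation as Ro
def pose():
    s=readout.get_state();return s["eef_pos"],Ro.from_euler("xyz",s["ee_rot"],degrees=True),s
def rel(tp,trpy):
    p,R,s=pose();Rt=trpy if isinstance(trpy,Ro) else Ro.from_euler("xyz",trpy,degrees=True)
    print("t",round(s["time"],2),"p",p.round(1),"rpy",s["ee_rot"].round(2),"F",s["ft_force"].round(1),"M",s["moment"].round(2),"w",round(s["width"],1),"q",s["qpos"].round(1))
    print("slide mm",R.inv().apply(np.array(tp)-p).round(2),"rot deg",(R.inv()*Rt).as_rotvec(degrees=True).round(2))
E
python3 - <<'E'
from h import *
# probe top face centre
t=cv2.imread("pics/top0.png");s=cv2.imread("pics/side0.png")
top=(200+(152+240+190+205)/4/8, 195+(210+262+288+195)/4/8)
# corners by eye in 8x picture: top view (152,212),(217,192),(247,264),(187,288); side (664,32),(748,48),(748,104),(660,88)
f=lambda L,ox,oy:[((x)/8+ox-.5,(y)/8+oy-.5) for x,y in L]
Tq=f([(152,212),(217,192),(247,264),(187,288)],200,195)
Sq=f([(664-400,32),(748-400,48),(748-400,104),(660-400,88)],235,225)
mt=np.mean(Tq,0);ms=np.mean(Sq,0);X,e=tri([("top",mt),("side",ms)]);print(mt,ms,"topface",X.round(1),e)
for n,q in(("top",Tq),("side",Sq)): 
    W=np.array([onz(n,p,X[2]) for p in q]);print(n,W.mean(0).round(1)); 
    for i in range(4):
        d=W[(i+1)%4]-W[i];print("  edge",np.linalg.norm(d).round(1),np.degrees(np.arctan2(d[1],d[0])).round(1))
Fc=f([(32,115),(262,10),(382,275),(152,388)],200,195)
W=np.array([onz("top",p,10) for p in Fc]);print("foot",W.mean(0).round(1))
for i in range(4):
    d=W[(i+1)%4]-W[i];print("  edge",np.linalg.norm(d).round(1),np.degrees(np.arctan2(d[1],d[0])).round(1))
Sc=[(x/4+215-.5,y/4+220-.5) for x,y in [(500-400,132),(660-400,134),(662-400,250),(498-400,250)]]
W=np.array([onz("side",p,10) for p in Sc]);print("foot side",W.mean(0).round(1),[np.degrees(np.arctan2(*(W[(i+1)%4]-W[i])[1::-1])).round(1) for i in range(4)],[np.linalg.norm(W[(i+1)%4]-W[i]).round(1) for i in range(4)])
p=onz("top",(318,235),60);print("mask",p.round(1))
rel([556.7,-147.8,160],[180,0,23.7])
E
```

```text
[224.59375 224.375  ] [272.625 233.   ] topface [502.7 127.4 156.1] [np.float64(0.5889507587536601), np.float64(0.5889507587534089)]
top [503.3 127.6 156.1]
  edge 22.1 -72.3
  edge 25.8 -156.4
  edge 21.0 112.4
  edge 27.6 25.8
side [502.1 127.2 156.1]
  edge 26.9 -169.1
  edge 21.5 114.1
  edge 27.6 11.7
  edge 21.7 -68.1
foot [536.8 141.   10. ]
  edge 91.3 -64.6
  edge 106.6 -154.9
  edge 91.6 116.8
  edge 108.8 25.0
foot side [533.  148.2  10. ] [np.float64(-156.5), np.float64(114.8), np.float64(24.4), np.float64(-63.0)] [np.float64(112.7), np.float64(92.4), np.float64(109.1), np.float64(94.2)]
mask [ 487.2 -122.7   60. ]
t 0.1 p [ 208.9 -508.3  204.4] rpy [-1.7989e+02 -1.0000e-02  2.2330e+01] F [0.3 0.3 0.5] M [-0.02  0.    0.01] w 94.3 q [-73.6   5.   78.6  -0.   96.5  -5.9]
slide mm [ 458.72 -201.18   44.9 ] rot deg [-0.11 -0.01 -1.37]
```

Emit:
{"api": "drive_tool", "payload": {"angular": [[0,0,0],[0,0,0],[0,0,0],[0,0,0],[0,0,0],[0,0,0],[0,0,0],[0,0,0]], "slide": [[0.038,-0.0168,0],[0.038,-0.0168,0],[0.038,-0.0168,0],[0.038,-0.0168,0],[0.038,-0.0168,0],[0.038,-0.0168,0],[0.038,-0.0168,0],[0.038,-0.0168,0]], "grip": [0.094,0.094,0.094,0.094,0.094,0.094,0.094,0.094]}}

```text
time: 0.9
eef_pos: [442.6, -262.9, 198.8]
ee_rot: [-179.4, 0.2, 21.6]
ft_force: [0.9, -0.0, 0.1]
width: 93.9
```

```bash
python3 -c "
from h import *
rel([556.7,-147.8,140],[180,0,23.7])"
```

```text
t 0.9 p [ 442.6 -262.9  198.8] rpy [-1.794e+02  1.700e-01  2.162e+01] F [ 0.9 -0.   0.1] M [ 0.01  0.03 -0.03] w 93.9 q [-37.1   1.   83.5   0.2  96.1  31.3]
slide mm [148.71 -64.35  59.02] rot deg [-0.6   0.16 -2.08]
```

Emit:
{"api": "drive_tool", "payload": {"angular": [[-0.2,0,-0.7],[-0.2,0,-0.7],[-0.2,0,-0.7],[0,0,0],[0,0,0]], "slide": [[0.037,-0.016,0.012],[0.037,-0.016,0.012],[0.037,-0.016,0.012],[0.037,-0.016,0.012],[0,0,0.01]], "grip": [0.094,0.094,0.094,0.094,0.094]}}

```text
time: 1.4
eef_pos: [560.4, -137.1, 138.0]
ee_rot: [180.0, 0.1, 24.2]
ft_force: [-0.1, -0.3, 0.3]
width: 94.2
```

Run:
```python
from h import *
rel([556.7,-147.8,140],[180,0,23.7])
p,R,s=pose()
a=[]
for n in("top","side"):
    im=optics.get_image(n)[:,:,::-1].copy(); cv2.imwrite(f"pics/{n}1.png",im)
    x,y=np.round(proj(n,p)).astype(int); print(n,proj(n,p),[proj(n,p+R.apply([0,k,0])).round(1).tolist() for k in(47,-47)])
    x0,y0=x-48,y-50; c=im[y0:y0+100,x0:x0+95]; a.append(cv2.resize(c,None,fx=4,fy=4,interpolation=cv2.INTER_NEAREST)); print(x0,y0)
cv2.imwrite("pics/h1.png",np.hstack(a))
```

```text
t 1.4 p [ 560.4 -137.1  138. ] rpy [1.7997e+02 9.0000e-02 2.4160e+01] F [-0.1 -0.3  0.3] M [-0.04  0.02  0.04] w 94.2 q [-19.3   9.7  80.9  -0.1  89.4  46.5]
slide mm [-7.81  8.27 -1.95] rot deg [0.03 0.09 0.46]
top [325.32651974 204.56089974] [[341.4, 197.5], [309.2, 211.6]]
277 155
side [292.11767046 164.59493919] [[291.7, 153.9], [292.5, 175.9]]
244 115
```

View pics/h1.png

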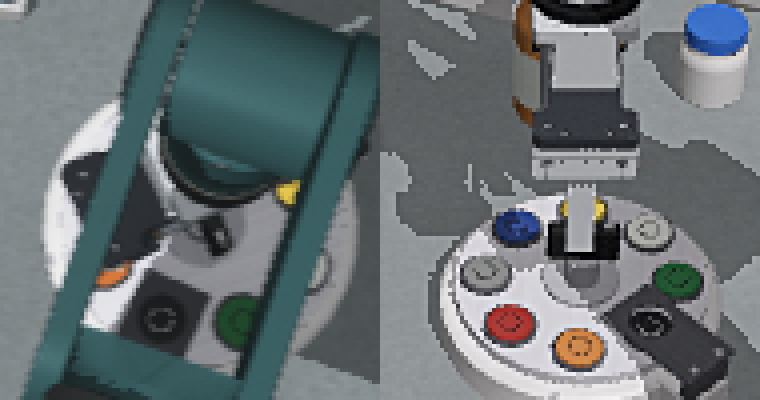

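```bash
python3 -c "
from h import *
rel([558,-148,135],[180,0,23.7])"
```

```text
t 1.5 p [ 557.3 -139.9  136.9] rpy [-179.97    0.36   23.96] F [-0.7  0.9 -1. ] M [-0.06  0.06 -0.  ] w 93.7 q [-19.6   9.7  81.1  -0.2  89.5  46.4]
slide mm [-2.68  7.7   1.88] rot deg [-0.03  0.36  0.26]
```

Emit:
{"api": "drive_tool", "payload": {"angular": [[0,0,0],[0,0,0],[0,0,0]], "slide": [[-0.003,0.008,0.002],[0,0,0],[0,0,0]], "grip": [0.094,0.094,0.094]}}

```text
time: 1.8
eef_pos: [556.3, -152.4, 135.8]
ee_rot: [179.9, 0.4, 23.7]
ft_force: [-0.1, -0.5, -0.6]
width: 94.1
```

Run:
```python
from h import *
rel([558,-148,135],[180,0,23.7])
p,R,s=pose()
im=optics.get_image("side")[:,:,::-1].copy(); cv2.imwrite("pics/side2.png",im)
rel([558,-148,135],[180,0,23.7])
for k in (0,-47,-59.5): print(proj("side",p+R.apply([0,k,0])).round(1))
cv2.imwrite("pics/h2.png",cv2.resize(im[150:190,270:325],None,fx=14,fy=14,interpolation=cv2.INTER_NEAREST))
```

```text
t 1.8 p [ 556.3 -152.4  135.8] rpy [179.94   0.39  23.71] F [-0.1 -0.5 -0.6] M [ 0.03  0.02 -0.04] w 94.1 q [-20.8   9.9  81.   -0.3  89.3  45.5]
slide mm [ 3.3  -3.36  0.75] rot deg [0.06 0.39 0.01]
t 1.85 p [ 556.3 -152.6  135.9] rpy [179.92   0.39  23.71] F [-0.6 -0.7  1. ] M [-0.06  0.04  0.01] w 94.1 q [-20.8   9.9  80.9  -0.3  89.3  45.5]
slide mm [ 3.37 -3.52  0.85] rot deg [0.08 0.39 0.01]
[295.4 162.3]
[295.7 173.4]
[295.8 176.5]
```

View pics/h2.png

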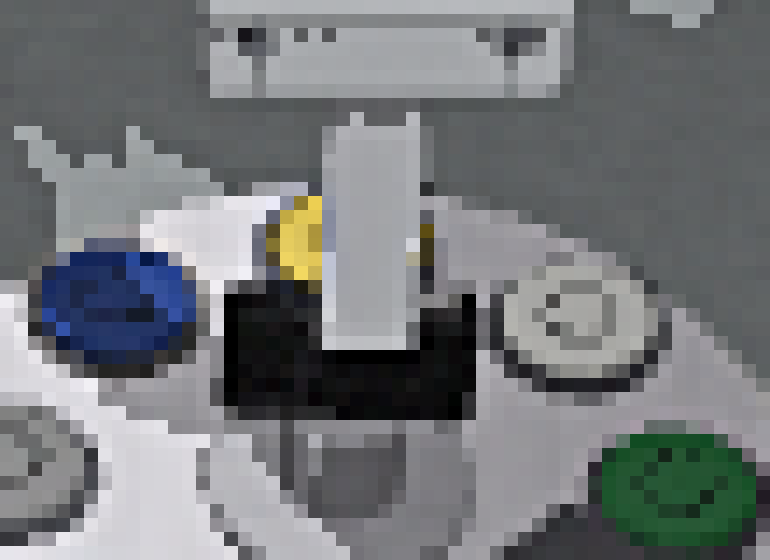

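Emit:
{"api": "drive_tool", "payload": {"angular": [[0,0.4,0],[0,0,0],[0,0,0],[0,0,0]], "slide": [[0.002,-0.004,0.03],[0,0,0.027],[0,0,0],[0,0,0]], "grip": [0.094,0.094,0.094,0.094]}}

```text
time: 2.25
eef_pos: [557.7, -152.1, 82.6]
ee_rot: [179.6, -0.4, 23.4]
ft_force: [-0.5, 0.3, 0.4]
width: 93.9
```

```bash
python3 -c "
from h import *
rel([556.7,-147.8,77],[180,0,23.7])"
```

```text
t 2.25 p [ 557.7 -152.1   82.6] rpy [179.56  -0.39  23.4 ] F [-0.5  0.3  0.4] M [-0.03 -0.05  0.  ] w 93.9 q [-20.8  11.2  85.6  -0.   82.5  45.8]
slide mm [ 0.76 -4.4   5.56] rot deg [ 0.44 -0.39 -0.3 ]
```

Emit:
{"api": "drive_tool", "payload": {"angular": [[0.4,-0.4,-0.3],[0,0,0],[0,0,0]], "slide": [[0.001,-0.0045,0.005],[0,0,0],[0,0,0]], "grip": [0.094,0.094,0.094]}}

```text
time: 2.55
eef_pos: [558.7, -148.4, 81.4]
ee_rot: [179.7, -0.2, 23.7]
ft_force: [-0.3, -0.7, -0.1]
width: 93.8
```

```bash
python3 -c "
from h import *
rel([556.7,-147.8,77],[180,0,23.7])"
```

```text
t 2.55 p [ 558.7 -148.4   81.4] rpy [179.75  -0.21  23.67] F [-0.3 -0.7 -0.1] M [-0.04 -0.    0.01] w 93.8 q [-20.5  11.5  85.5  -0.   82.7  45.9]
slide mm [-1.57 -1.38  4.34] rot deg [ 0.25 -0.21 -0.03]
```

Emit:
{"api": "drive_tool", "payload": {"angular": [[0,0,0],[0,0,0],[0,0,0],[0,0,0],[0,0,0],[0,0,0],[0,0,0],[0,0,0]], "slide": [[-0.001,-0.001,0.007],[0,0,0],[0,0,0],[0,0,0],[0,0,0],[0,0,0],[0,0,0],[0,0,0]], "grip": [0.094,0.03,0.005,0.005,0.005,0.005,0.005,0.005], "squeeze": 6}}

```text
time: 3.35
eef_pos: [558.3, -148.0, 75.4]
ee_rot: [179.6, -0.3, 23.7]
ft_force: [-0.2, -0.7, -0.2]
width: 41.3
```

```bash
python3 -c "
from h import *
rel([556.7,-147.8,77],[180,0,23.7])"
```

```text
t 3.35 p [ 558.3 -148.    75.4] rpy [179.64  -0.33  23.7 ] F [-0.2 -0.7 -0.2] M [0.04 0.03 0.04] w 41.3 q [-20.5  11.6  86.1  -0.   81.8  45.9]
slide mm [-1.38 -0.81 -1.57] rot deg [ 0.36 -0.33  0.  ]
```

Emit:
{"api": "drive_tool", "payload": {"angular": [[0,0,0],[0,0,0],[0,0,0],[0,0,0],[0,0,0],[0,0,0]], "slide": [[0,0,0],[0,0,0],[0,0,0],[0,0,0],[0,0,0],[0,0,0]], "grip": [0.005,0.005,0.005,0.005,0.005,0.005]}}

```text
time: 3.95
eef_pos: [558.5, -148.1, 75.5]
ee_rot: [179.6, -0.3, 23.7]
ft_force: [-0.4, 0.3, 0.2]
width: 14.1
```

```bash
python3 -c "
from h import *
rel([556.7,-147.8,77],[180,0,23.7])"
```

```text
t 3.95 p [ 558.5 -148.1   75.5] rpy [179.63  -0.35  23.69] F [-0.4  0.3  0.2] M [ 0.05  0.07 -0.03] w 14.1 q [-20.5  11.6  86.1  -0.   81.8  45.9]
slide mm [-1.52 -0.94 -1.51] rot deg [ 0.37 -0.35 -0.01]
```

Emit:
{"api": "drive_tool", "payload": {"angular": [[0,0,0],[0,0,0],[0,0,6],[0,0,7.5],[0,0,7.5],[0,0,7.5],[0,0,7.5],[0,0,5]], "slide": [[0,0,0],[0,0,0],[0,0,0],[0,0,0],[0,0,0],[0,0,0],[0,0,0],[0,0,0]], "grip": [0.005,0.005,0.005,0.005,0.005,0.005,0.005,0.005], "squeeze": 25}}

```text
time: 4.75
eef_pos: [558.6, -150.2, 75.5]
ee_rot: [179.8, -0.6, -19.0]
ft_force: [-0.3, -1.3, 0.5]
width: 14.0
```

```bash
python3 -c "
from h import *
rel([557.5,-148,77],[180,0,-21.3])"
```

```text
t 4.75 p [ 558.6 -150.2   75.5] rpy [179.79  -0.57 -18.97] F [-0.3 -1.3  0.5] M [ 0.23  0.18 -0.04] w 14.0 q [-20.5  11.6  86.   -0.2  81.8  88.5]
slide mm [-1.73 -1.72 -1.53] rot deg [ 0.2  -0.57  2.33]
```

Emit:
{"api": "drive_tool", "payload": {"angular": [[0,0,2],[0,0,0],[0,0,0]], "slide": [[0,0,0],[0,0,0],[0,0,0]], "grip": [0.005,0.005,0.005]}}

```text
time: 5.05
eef_pos: [558.5, -150.3, 75.5]
ee_rot: [179.8, -0.6, -21.1]
ft_force: [0.1, -0.6, 0.3]
width: 13.7
```

Run:
```python
from h import *
rel([557.5,-148,77],[180,0,-21.3])
im=optics.get_image("side")[:,:,::-1].copy(); cv2.imwrite("pics/side3.png",im)
im2=optics.get_image("top")[:,:,::-1].copy(); cv2.imwrite("pics/top3.png",im2)
cv2.imwrite("pics/h3.png",cv2.resize(np.hstack([im[150:230,250:345],im2[170:250,280:375]]),None,fx=4,fy=4,interpolation=cv2.INTER_NEAREST))
```

```text
t 5.05 p [ 558.5 -150.3   75.5] rpy [179.83  -0.56 -21.09] F [ 0.1 -0.6  0.3] M [ 0.24  0.11 -0.06] w 13.7 q [-20.6  11.6  86.   -0.2  81.8  90.6]
slide mm [-1.73 -1.74 -1.55] rot deg [ 0.17 -0.56  0.21]
```

View pics/h3.png

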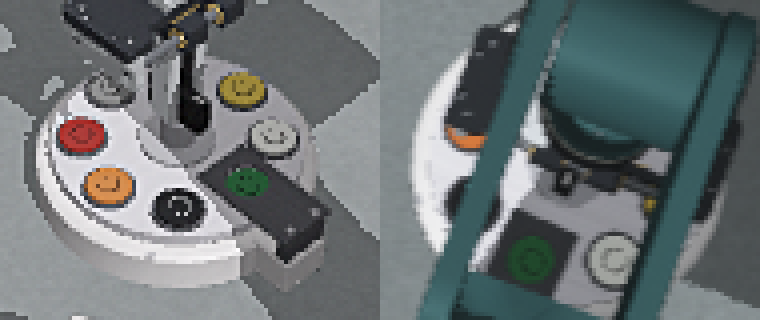

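Emit:
{"api": "drive_tool", "payload": {"angular": [[0,0,0],[0,0,0],[0,0,0],[0,0,0],[0,0,0],[0,0,0],[0,0,0],[0,0,0]], "slide": [[0,0,0],[0,0,0],[0,0,0],[0,0,0],[0,0,-0.04],[0,0,-0.05],[0,0,-0.05],[0,0,0]], "grip": [0.05,0.07,0.07,0.07,0.07,0.07,0.07,0.07]}}

```text
time: 5.95
eef_pos: [555.5, -148.6, 217.0]
ee_rot: [179.8, -0.1, -21.0]
ft_force: [-0.1, 0.5, 0.7]
width: 69.6
```

Run:
```python
from h import *
# probe target: top centre, axis
X=np.array([502.7,127.4,156.1]); az=np.radians(205); th=np.radians(20)
zp=np.array([np.sin(th)*np.cos(az),np.sin(th)*np.sin(az),np.cos(th)])
tip=X-155*zp; print("tip",tip,"z",zp)
# socket check: from stand foot centre
tz=-zp; 
ty=np.array([-np.sin(az),np.cos(az),0]);  # +- choose
for sg in(1,-1):
    y=sg*ty;x=np.cross(y,tz);R=Ro.from_matrix(np.c_[x,y,tz]);print(sg,"rpy",R.as_euler("xyz",degrees=True).round(2))
print("tcp at 101:",(tip+101*zp).round(1),"at 200:",(tip+220*zp).round(1))
rel(tip+220*zp,R)
```

```text
tip [550.74620548 149.80431356  10.44764378] z [-0.30997552 -0.14454396  0.93969262]
1 rpy [180. -20.  25.]
-1 rpy [-180.   20. -155.]
tcp at 101: [519.4 135.2 105.4] at 200: [482.6 118.  217.2]
t 5.95 p [ 555.5 -148.6  217. ] rpy [ 1.7978e+02 -1.4000e-01 -2.0990e+01] F [-0.1  0.5  0.7] M [ 0.03 -0.02  0.  ] w 69.6 q [-20.5   8.   73.9  -0.2  97.9  90.5]
slide mm [-163.62 -222.76   -1.48] rot deg [ 23.29 -10.23 132.38]
```

Emit:
{"api": "drive_tool", "payload": {"angular": [[0,0,0],[0,0,0],[0,0,0],[0,0,0],[0,0,0],[0,0,0],[0,0,-7.5],[0,0,-7.5]], "slide": [[-0.027,-0.037,-0.002],[-0.027,-0.037,-0.002],[-0.027,-0.037,-0.002],[-0.027,-0.037,-0.002],[-0.027,-0.037,-0.002],[-0.022,-0.03,0],[0,0,0],[0,0,0]], "grip": [0.07,0.07,0.07,0.07,0.07,0.07,0.07,0.07]}}

```text
time: 6.75
eef_pos: [483.7, 117.0, 223.2]
ee_rot: [179.7, -0.2, -5.6]
ft_force: [0.4, 0.6, 0.7]
width: 70.1
```

Run:
```python
from h import *
rel([482.6,118,217],[180,-20,25])
im=optics.get_image("side")[:,:,::-1].copy(); cv2.imwrite("pics/side4.png",im)
im2=optics.get_image("top")[:,:,::-1].copy(); cv2.imwrite("pics/top4.png",im2)
cv2.imwrite("pics/h4.png",cv2.resize(np.hstack([im[150:230,250:345],im2[170:250,280:375]]),None,fx=4,fy=4,interpolation=cv2.INTER_NEAREST))
```

```text
t 6.75 p [483.7 117.  223.2] rpy [179.75  -0.19  -5.62] F [0.4 0.6 0.7] M [0.02 0.04 0.04] w 70.1 q [  7.3  -2.   83.7  -0.3  98.2 102.8]
slide mm [-1.21 -0.91  6.19] rot deg [  5.64  19.4  -30.25]
```

View pics/h4.png

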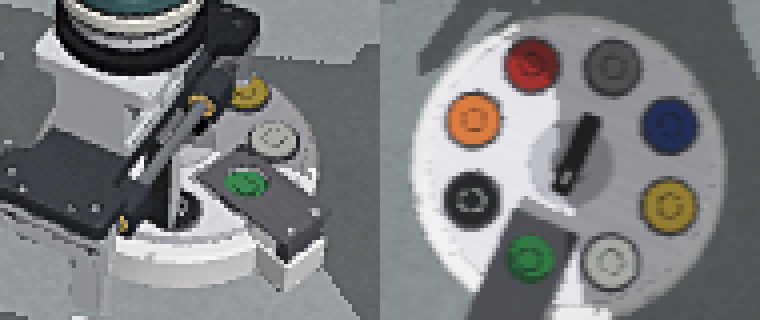

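Run:
```python
from h import *
t=cv2.imread("pics/top4.png");s=cv2.imread("pics/side4.png")
cols=dict(red=((0,130,70),(6,255,255)),orange=((7,150,80),(18,255,255)),yellow=((20,120,80),(32,255,255)),blue=((105,130,50),(125,255,255)))
p=[]
for k,(lo,hi) in cols.items():
    b=sorted(blobs(t,lo,hi,(285,172,85,80),15))
    if b: X=onz("top",b[-1][1],52);p.append(X[:2]);print(k,b[-1],X.round(1))
p=np.array(p);A=np.c_[2*p,np.ones(len(p))];q=np.linalg.lstsq(A,(p**2).sum(1),rcond=None)[0];print("axis",q[:2])
d=p-q[:2];print(np.degrees(np.arctan2(d[:,1],d[:,0])).round(1))
for n,im,box in(("top",t,(295,215,50,40)),("side",s,(295,185,35,25))):
    b=sorted(blobs(im,(50,100,30),(90,255,255),box,5));print(n,b,onz(n,b[-1][1],52).round(1))
cv2.imwrite("pics/g4.png",cv2.resize(np.hstack([t[215:255,290:330],s[180:220,290:330]]),None,fx=10,fy=10,interpolation=cv2.INTER_NEAREST))
```

```text
red (111, [317.42, 185.94]) [ 627.6 -122.2   52. ]
orange (122, [302.92, 199.52]) [588.3 -81.1  52. ]
yellow (127, [351.81, 221.15]) [ 527.8 -218.2   52. ]
blue (101, [352.08, 201.07]) [ 584.9 -219.7   52. ]
axis [ 558.01704396 -149.6912423 ]
[  21.6   66.2 -113.8  -69. ]
top [(105, [317.0, 234.28])] [ 490.1 -120.5   52. ]
side [(49, [311.08, 195.47])] [ 488.3 -120.9   52. ]
```

View pics/g4.png

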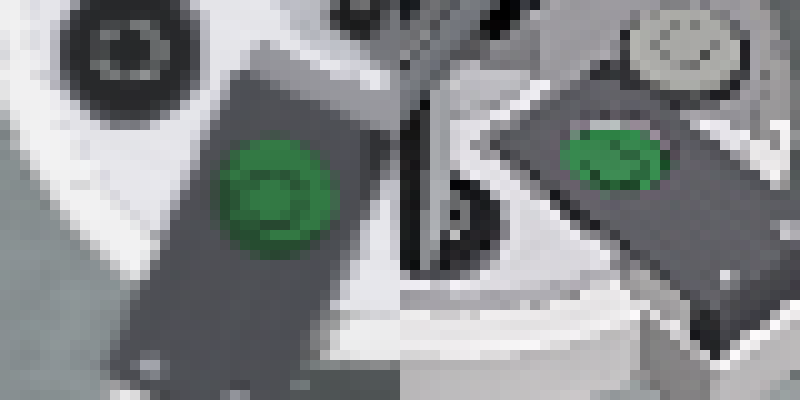

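Run:
```python
from h import *
for f in("top4","top0"):
    t=cv2.imread(f"pics/{f}.png");g=cv2.cvtColor(t,cv2.COLOR_BGR2HSV)
    m=cv2.inRange(g,(0,0,50),(180,60,100))
    k=np.zeros_like(m);k[215:265,295:335]=m[215:265,295:335]
    k=cv2.morphologyEx(k,cv2.MORPH_OPEN,np.ones((3,3)))
    n,l,s,c=cv2.connectedComponentsWithStats(k);i=1+np.argmax(s[1:,4]);print(f,s[i],c[i])
    # per-edge fit: sub-pixel by gray profile along rows
    gray=cv2.cvtColor(t,cv2.COLOR_BGR2GRAY).astype(float)
    L=[];
    for y in range(222,250):
        xs=np.where(l[y]==i)[0]
        if len(xs)>6: L.append((xs[0],xs[-1],y))
    L=np.array(L);print(L[::3].tolist())
    for j in(0,1):
        vx,vy,x0,y0=cv2.fitLine(L[:,[j,2]].astype(np.float32),cv2.DIST_HUBER,0,.01,.01).ravel()
        a=onz("top",(x0,y0),60);b=onz("top",(x0+20*vx*np.sign(vy),y0+20*vy*np.sign(vy)),60);d=b-a
        print(" edge",j,a.round(1),np.degrees(np.arctan2(d[1],d[0])).round(1))
    cv2.imwrite(f"pics/m_{f}.png",cv2.resize(k[205:275,285:345],None,fx=6,fy=6,interpolation=0))
t=cv2.imread("pics/top0.png");u=cv2.imread("pics/top4.png")
cv2.imwrite("pics/cmp.png",cv2.resize(np.hstack([t[215:265,295:345],u[215:265,295:345]]),None,fx=8,fy=8,interpolation=cv2.INTER_CUBIC))
```

```text
top4 [303 234  32  31 539] [318.25602968 251.72541744]
[[307, 323, 239], [305, 322, 242], [303, 321, 245], [303, 320, 248]]
 edge 0 [461.9 -84.6  60. ] 156.9
 edge 1 [ 463.1 -132.9   60. ] 161.0
top0 [302 223  27  33 370] [314.01621622 239.31891892]
[[313, 321, 225], [311, 328, 228], [310, 327, 231], [308, 326, 235], [307, 325, 238], [306, 323, 241], [304, 319, 244], [303, 317, 247]]
 edge 0 [480.9 -92.4  60. ] 155.9
 edge 1 [ 478. -136.   60.] 149.4
```

View pics/cmp.png

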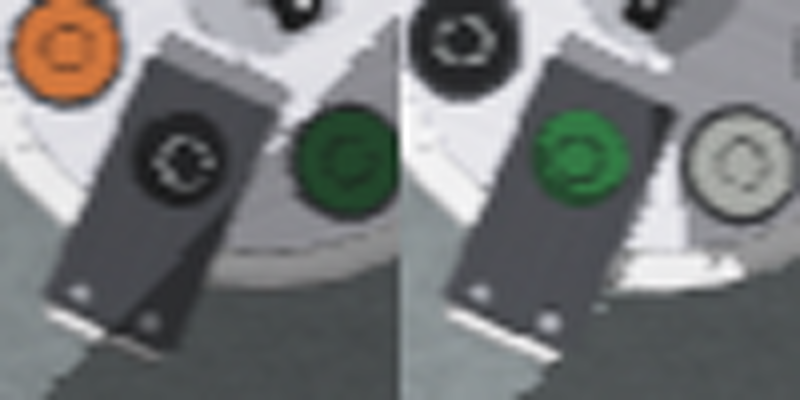

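Emit:
{"api": "drive_tool", "payload": {"angular": [[0,0,-8],[0,0,-8],[0,0,-8],[0,0,-6.5],[0,7,0],[0,7,0],[0,6,0],[0,0,0]], "slide": [[0,0,0],[0,0,0],[0,0,0],[0,0,0],[0,0,0],[0,0,0],[0,0,0],[0,0,0]], "grip": [0.07,0.07,0.07,0.07,0.07,0.07,0.07,0.07]}}

```text
time: 7.65
eef_pos: [484.6, 113.1, 215.7]
ee_rot: [180.0, -20.1, 24.0]
ft_force: [-0.5, -0.7, -0.5]
width: 70.1
```

Run:
```python
from h import *
rel([482.6,118,217],[180,-20,25])
p,R,s=pose()
im=optics.get_image("side")[:,:,::-1].copy(); cv2.imwrite("pics/side5.png",im)
im2=optics.get_image("top")[:,:,::-1].copy(); cv2.imwrite("pics/top5.png",im2)
for k in(0,35,-35): print(proj("side",p+R.apply([0,k,0])).round(1),proj("top",p+R.apply([0,k,0])).round(1))
cv2.imwrite("pics/h5.png",cv2.resize(np.hstack([im[190:290,225:320],im2[170:270,190:285]]),None,fx=4,fy=4,interpolation=cv2.INTER_NEAREST))
```

```text
t 7.65 p [484.6 113.1 215.7] rpy [179.95 -20.1   24.  ] F [-0.5 -0.7 -0.5] M [-0.04  0.15 -0.08] w 70.1 q [  1.2 -17.2  99.9   7.8  78.7  66.9]
slide mm [ 0.63 -5.26 -1.2 ] rot deg [ 0.39 -0.1  -0.94]
[281.7 215.9] [227.8 228.9]
[281.7 204.7] [240.7 223.3]
[281.8 227.6] [214.8 234.5]
```

View pics/h5.png

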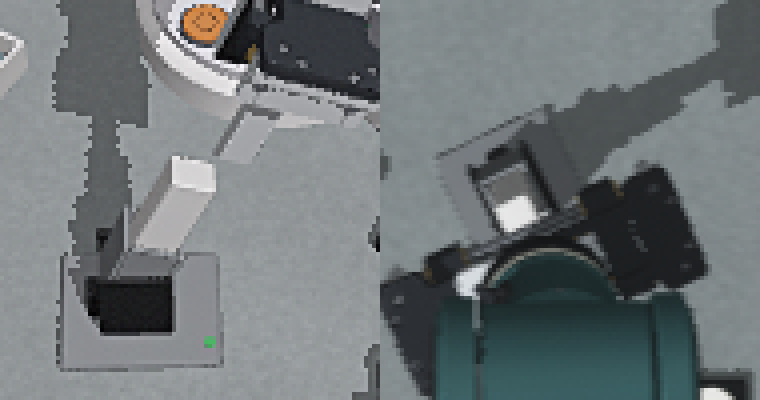

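Emit:
{"api": "drive_tool", "payload": {"angular": [[0.4,0,-0.9],[0,0,0],[0,0,0],[0,0,0]], "slide": [[0.001,-0.005,0.02],[0,0,0.04],[0,0,0.035],[0,0,0]], "grip": [0.07,0.07,0.07,0.07]}}

```text
time: 8.15
eef_pos: [523.4, 133.1, 132.8]
ee_rot: [179.8, -20.4, 24.9]
ft_force: [-1.1, 0.5, -0.4]
width: 69.8
```

Run:
```python
from h import *
rel([519.4,135.2,105.4],[180,-20,25])
im=optics.get_image("side")[:,:,::-1].copy(); cv2.imwrite("pics/side6.png",im)
cv2.imwrite("pics/h6.png",cv2.resize(im[200:290,225:320],None,fx=6,fy=6,interpolation=cv2.INTER_NEAREST))
```

```text
t 8.15 p [523.4 133.1 132.8] rpy [179.76 -20.44  24.92] F [-1.1  0.5 -0.4] M [-0.07  0.18  0.02] w 69.8 q [  3.6  -9.7 103.5   7.7  67.1  67. ]
slide mm [-12.15  -3.71  24.69] rot deg [ 0.27 -0.44 -0.08]
```

View pics/h6.png

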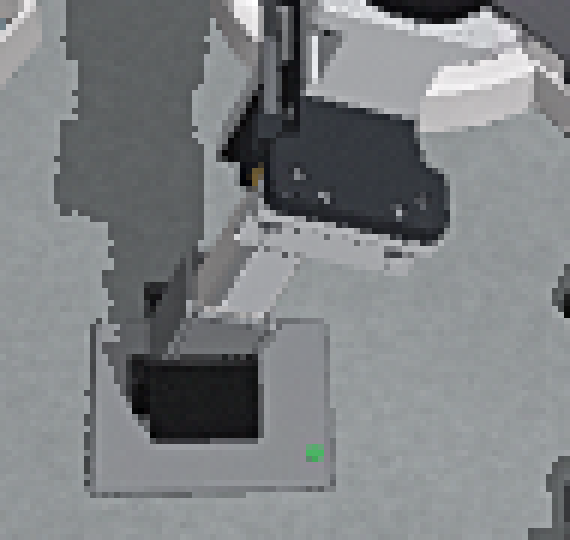

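Emit:
{"api": "drive_tool", "payload": {"angular": [[0,-0.4,0],[0,0,0],[0,0,0]], "slide": [[-0.012,-0.004,0.002],[0,0,0],[0,0,0.01]], "grip": [0.07,0.07,0.07]}}

```text
time: 8.5
eef_pos: [520.2, 134.0, 127.4]
ee_rot: [179.4, -20.8, 25.0]
ft_force: [-0.1, 0.3, 1.3]
width: 70.3
```

Run:
```python
from h import *
rel([519.4,135.2,105.4],[180,-20,25])
```

```text
t 8.5 p [520.2 134.  127.4] rpy [179.45 -20.81  24.99] F [-0.1  0.3  1.3] M [-0.09  0.08 -0.02] w 70.3 q [  3.9 -10.2 104.7   7.5  66.   67.2]
slide mm [-7.96 -1.61 20.44] rot deg [ 0.56 -0.81 -0.02]
```

Emit:
{"api": "drive_tool", "payload": {"angular": [[0.5,-0.8,0],[0,0,0],[0,0,0],[0,0,0]], "slide": [[-0.008,-0.002,0.01],[-0.002,0,0.006],[0,0,0],[0,0,0]], "grip": [0.07,0.07,0.07,0.07]}}

```text
time: 8.9
eef_pos: [515.5, 133.9, 107.6]
ee_rot: [180.0, -20.0, 25.0]
ft_force: [0.6, 0.6, 0.3]
width: 70.0
```

Run:
```python
from h import *
rel([519.4,135.2,105.4],[180,-20,25])
```

```text
t 8.9 p [515.5 133.9 107.6] rpy [179.97 -19.98  24.96] F [0.6 0.6 0.3] M [-0.05  0.17 -0.  ] w 70.0 q [  3.8  -9.4 106.1   7.8  64.8  66.6]
slide mm [3.11 0.48 3.52] rot deg [ 0.05  0.02 -0.04]
```

Emit:
{"api": "drive_tool", "payload": {"angular": [[0,0,0],[0,0,0],[0,0,0],[0,0,0],[0,0,0],[0,0,0],[0,0,0],[0,0,0]], "slide": [[0.003,0,0.001],[0,0,0],[0,0,0],[0,0,0],[0,0,0],[0,0,0],[0,0,0],[0,0,0]], "grip": [0.07,0.02,0.015,0.015,0.015,0.015,0.015,0.015], "squeeze": 8}}

```text
time: 9.7
eef_pos: [519.1, 135.9, 108.8]
ee_rot: [-180.0, -20.1, 25.0]
ft_force: [0.0, 1.1, 1.1]
width: 24.0
```

Emit:
{"api": "drive_tool", "payload": {"angular": [[0,0,0],[0,0,0],[0,0,0],[0,0,0]], "slide": [[0,0,0],[0,0,0],[0,0,0],[0,0,0]], "grip": [0.015,0.015,0.015,0.015]}}

```text
time: 10.1
eef_pos: [519.1, 136.0, 108.8]
ee_rot: [180.0, -20.1, 25.0]
ft_force: [0.8, 0.6, -0.2]
width: 24.0
```

Run:
```python
from h import *
rel([519.4,135.2,105.4],[180,-20,25])
im=optics.get_image("side")[:,:,::-1].copy(); cv2.imwrite("pics/side7.png",im)
cv2.imwrite("pics/h7.png",cv2.resize(im[200:290,225:320],None,fx=6,fy=6,interpolation=cv2.INTER_NEAREST))
```

```text
t 10.1 p [519.1 136.  108.8] rpy [179.99 -20.09  24.99] F [ 0.8  0.6 -0.2] M [0.02 0.19 0.12] w 24.0 q [  4.   -9.  105.6   7.8  64.7  66.8]
slide mm [-1.17  0.82  3.18] rot deg [ 0.02 -0.09 -0.01]
```

View pics/h7.png

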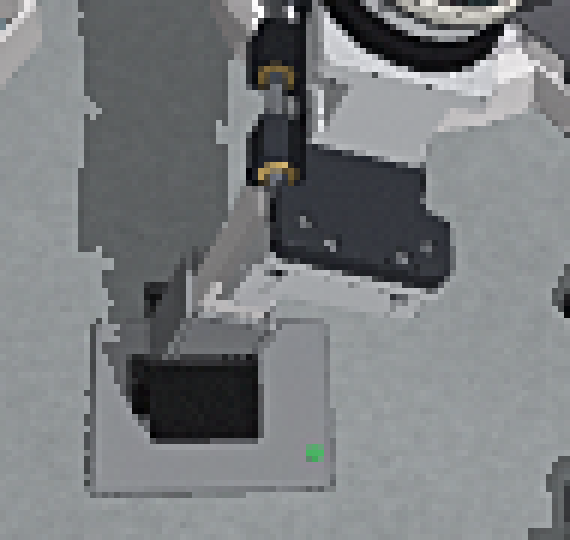

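Emit:
{"api": "drive_tool", "payload": {"angular": [[0,0,0],[0,0,0],[0,0,0],[0,0,0],[0,0,0],[0,0,0]], "slide": [[0,0,0],[0,0,0],[0,0,0],[0,0,-0.006],[0,0,-0.008],[0,0,-0.008]], "grip": [0.015,0.015,0.015,0.015,0.015,0.015], "squeeze": 35}}

```text
time: 10.75
eef_pos: [511.8, 132.6, 129.3]
ee_rot: [-180.0, -20.0, 25.0]
ft_force: [1.7, -0.3, -1.4]
width: 23.9
```

Run:
```python
from h import *
p0=np.array([519.1,136,108.8]);R0=Ro.from_euler("xyz",[180,-20.1,25],degrees=True)
p,R,s=pose(); print("in start frame",R0.inv().apply(p-p0).round(1))
rel(p0,R0)
```

```text
in start frame [ -0.5  -0.  -22. ]
t 10.75 p [511.8 132.6 129.3] rpy [-179.98  -20.03   24.96] F [ 1.7 -0.3 -1.4] M [ 0.06 -0.12 -0.  ] w 23.9 q [  3.6 -10.8 104.8   7.8  67.5  66.8]
slide mm [ 0.52  0.   22.01] rot deg [-0.    0.07 -0.04]
```

Drawing straight. Continue.

Emit:
{"api": "drive_tool", "payload": {"angular": [[0,0,0],[0,0,0],[0,0,0],[0,0,0],[0,0,0],[0,0,0],[0,0,0],[0,0,0]], "slide": [[0.0005,0,-0.01],[0,0,-0.01],[0,0,-0.01],[0,0,-0.01],[0,0,-0.01],[0,0,-0.01],[0,0,-0.01],[0,0,-0.01]], "grip": [0.015,0.015,0.015,0.015,0.015,0.015,0.015,0.015]}}

```text
time: 11.55
eef_pos: [483.3, 119.1, 211.3]
ee_rot: [180.0, -19.8, 24.9]
ft_force: [0.6, 0.4, -1.8]
width: 23.8
```

Emit:
{"api": "drive_tool", "payload": {"angular": [[0,0,0],[0,0,0],[0,0,0],[0,0,0],[0,0,0]], "slide": [[0,0,-0.015],[0,0,-0.02],[0,0,-0.02],[0,0,-0.02],[0,0,0]], "grip": [0.015,0.015,0.015,0.015,0.015]}}

```text
time: 12.05
eef_pos: [458.5, 107.6, 288.0]
ee_rot: [179.9, -19.9, 25.0]
ft_force: [1.1, 0.1, -1.1]
width: 23.9
```

Run:
```python
from h import *
p0=np.array([519.1,136,108.8]);R0=Ro.from_euler("xyz",[180,-20.1,25],degrees=True)
p,R,s=pose(); print("in start frame",R0.inv().apply(p-p0).round(1))
rel(p0,R0)
im=optics.get_image("side")[:,:,::-1].copy(); cv2.imwrite("pics/side8.png",im)
cv2.imwrite("pics/h8.png",cv2.resize(im[180:290,225:330],None,fx=5,fy=5,interpolation=cv2.INTER_NEAREST))
```

```text
in start frame [-1.200e+00  1.000e-01 -1.913e+02]
t 12.05 p [458.5 107.6 288. ] rpy [179.9  -19.91  24.97] F [ 1.1  0.1 -1.1] M [-0.14  0.2  -0.03] w 23.9 q [  0.2 -20.6  94.1   8.1  88.2  66.3]
slide mm [  1.83  -0.48 191.28] rot deg [ 0.11  0.19 -0.03]
```

View pics/h8.png

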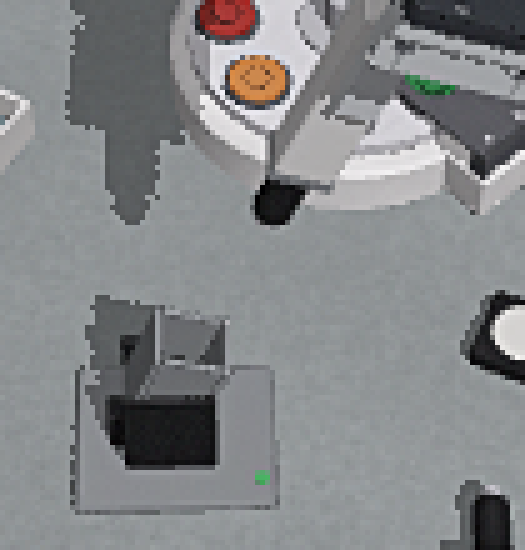

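Emit:
{"api": "drive_tool", "payload": {"angular": [[0,-6,0],[0,-7,0],[0,-7,0],[0,0,0],[0,0,0]], "slide": [[0,0,0],[0,0,0],[0,0,0],[0,0,0],[0,0,0]], "grip": [0.015,0.015,0.015,0.015,0.015]}}

```text
time: 12.6
eef_pos: [455.8, 107.5, 277.8]
ee_rot: [-179.8, 1.5, 24.9]
ft_force: [0.1, -0.4, -1.0]
width: 23.9
```

Run:
```python
from h import *
rel([487.6,-120.2,260],[180,0,25])
im=optics.get_image("side")[:,:,::-1].copy(); cv2.imwrite("pics/side9.png",im)
cv2.imwrite("pics/h9.png",cv2.resize(im[150:260,225:345],None,fx=5,fy=5,interpolation=cv2.INTER_NEAREST))
p,R,s=pose(); print(proj("side",p).round(1),proj("side",p-[0,0,104]).round(1))
```

```text
t 12.6 p [455.8 107.5 277.8] rpy [-179.84    1.54   24.89] F [ 0.1 -0.4 -1. ] M [ 0.03 -0.02  0.02] w 23.9 q [  6.6  -4.4  79.9  -0.3 106.1  71.6]
slide mm [-66.47 220.02  18.98] rot deg [-0.16  1.54 -0.12]
[295.  200.7] [293.4 229.1]
```

View pics/h9.png

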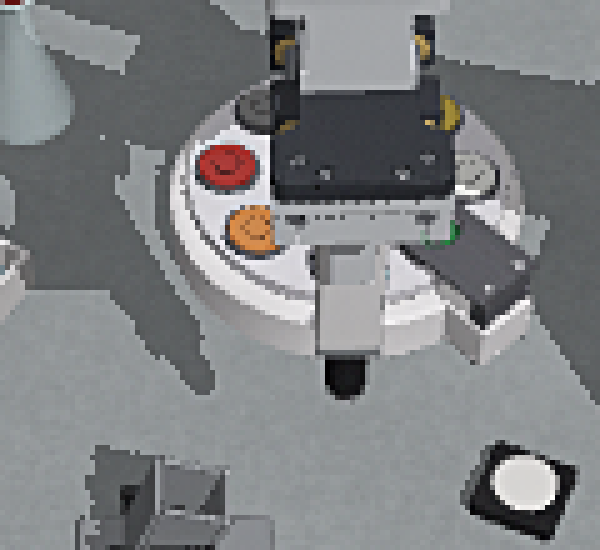

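Emit:
{"api": "drive_tool", "payload": {"angular": [[0,1.5,0],[0,0,0],[0,0,0],[0,0,0],[0,0,0],[0,0,0],[0,0,0]], "slide": [[-0.012,0.04,0],[-0.012,0.04,0],[-0.012,0.04,0],[-0.012,0.04,0],[-0.012,0.04,0],[0,0,0],[0,0,0]], "grip": [0.015,0.015,0.015,0.015,0.015,0.015,0.015]}}

```text
time: 13.35
eef_pos: [480.1, -105.2, 278.3]
ee_rot: [179.8, -0.8, 25.0]
ft_force: [-0.5, 0.1, -2.3]
width: 23.7
```

Run:
```python
from h import *
rel([487.6,-120.2,185],[180,0,25])
```

```text
t 13.35 p [ 480.1 -105.2  278.3] rpy [179.83  -0.83  24.98] F [-0.5  0.1 -2.3] M [ 0.    0.01 -0.05] w 23.7 q [-19.3  -3.3  78.7   0.5 103.8  45.8]
slide mm [-0.88 16.51 93.33] rot deg [ 0.17 -0.83 -0.02]
```

Emit:
{"api": "drive_tool", "payload": {"angular": [[0.2,-0.8,0],[0,0,0],[0,0,0],[0,0,0],[0,0,0],[0,0,0]], "slide": [[-0.001,0.014,0],[0,0,0.02],[0,0,0.025],[0,0,0.025],[0,0,0.015],[0,0,0]], "grip": [0.015,0.015,0.015,0.015,0.015,0.015]}}

```text
time: 13.95
eef_pos: [486.5, -115.7, 194.0]
ee_rot: [179.7, -0.4, 25.5]
ft_force: [-0.3, 0.3, -1.6]
width: 24.2
```

Run:
```python
from h import *
rel([487.6,-120.2,180],[180,0,25])
```

```text
t 13.95 p [ 486.5 -115.7  194. ] rpy [179.65  -0.36  25.49] F [-0.3  0.3 -1.6] M [ 0.03 -0.01 -0.03] w 24.2 q [-19.9  -1.6  86.6   0.   94.5  44.6]
slide mm [-1.03  4.43 14.02] rot deg [ 0.34 -0.36  0.48]
```

Emit:
{"api": "drive_tool", "payload": {"angular": [[0.3,-0.4,0.4],[0,0,0],[0,0,0],[0,0,0]], "slide": [[-0.001,0.004,0.008],[0,0,0],[0,0,0],[0,0,0]], "grip": [0.015,0.015,0.015,0.015]}}

```text
time: 14.35
eef_pos: [489.3, -119.5, 188.5]
ee_rot: [179.8, -0.1, 25.2]
ft_force: [-0.7, 0.2, -1.3]
width: 23.6
```

Run:
```python
from h import *
rel([487.6,-120.2,180],[180,0,25])
p,R,s=pose()
im=optics.get_image("side")[:,:,::-1].copy(); cv2.imwrite("pics/side10.png",im)
im2=optics.get_image("top")[:,:,::-1].copy(); cv2.imwrite("pics/top10.png",im2)
for k in(0,62,96,104): print(k,proj("side",p-[0,0,k]).round(1),proj("top",p-[0,0,k]).round(1))
cv2.imwrite("pics/h10.png",cv2.resize(np.hstack([im[150:220,285:350],im2[200:270,285:350]]),None,fx=6,fy=6,interpolation=cv2.INTER_NEAREST))
```

```text
t 14.35 p [ 489.3 -119.5  188.5] rpy [ 1.7977e+02 -1.2000e-01  2.5220e+01] F [-0.7  0.2 -1.3] M [ 0.04  0.05 -0.02] w 23.6 q [-20.1  -0.9  86.5  -0.1  94.1  44.6]
slide mm [-1.82 -0.08  8.47] rot deg [ 0.23 -0.12  0.22]
0 [313.9 162.5] [320.2 229. ]
62 [312.4 178.3] [318.5 231.6]
96 [311.5 186.5] [317.6 233. ]
104 [311.4 188.3] [317.4 233.3]
```

View pics/h10.png

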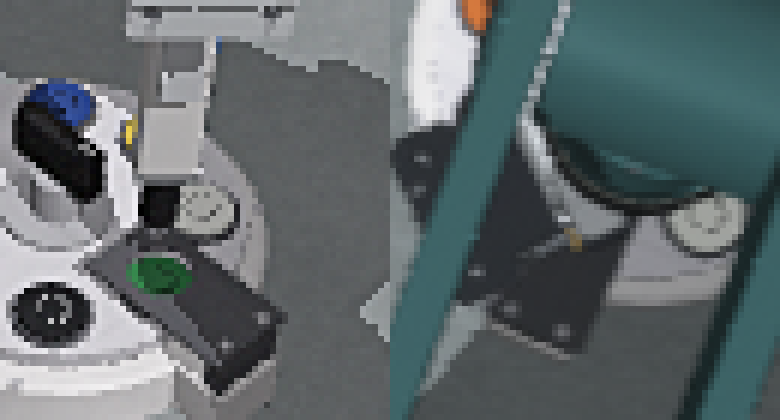

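Emit:
{"api": "drive_tool", "payload": {"angular": [[0.2,0,0.2],[0,0,0],[0,0,0],[0,0,0],[0,0,0]], "slide": [[-0.002,0,0.007],[0,0,0.007],[0,0,0.004],[0,0,0],[0,0,0]], "grip": [0.015,0.015,0.015,0.015,0.015]}}

```text
time: 14.95
eef_pos: [487.3, -120.7, 169.3]
ee_rot: [180.0, -0.2, 25.0]
ft_force: [0.7, -0.7, -1.4]
width: 23.6
```

```bash
cat > look.py <<'E'
from h import *
import sys
rel([487.3,-120.4,160],[180,0,25])
p,R,s=pose()
im=optics.get_image("side")[:,:,::-1].copy(); cv2.imwrite(f"pics/side{sys.argv[1]}.png",im)
for z in(p[2],95,60,52): print(z,proj("side",np.r_[p[:2],z]).round(1))
cv2.imwrite(f"pics/h{sys.argv[1]}.png",cv2.resize(im[160:210,285:340],None,fx=12,fy=12,interpolation=cv2.INTER_NEAREST))
E
python3 look.py 11
```

```text
t 14.95 p [ 487.3 -120.7  169.3] rpy [ 1.7995e+02 -1.6000e-01  2.4980e+01] F [ 0.7 -0.7 -1.4] M [ 0.04  0.02 -0.08] w 23.6 q [-20.4  -0.7  88.5   0.1  92.   44.6]
slide mm [ 0.11 -0.22  9.29] rot deg [ 0.05 -0.16 -0.02]
169.2917193215555 [314.2 167.5]
95 [312.4 185.8]
60 [311.6 193.8]
52 [311.4 195.6]
```

View pics/h11.png

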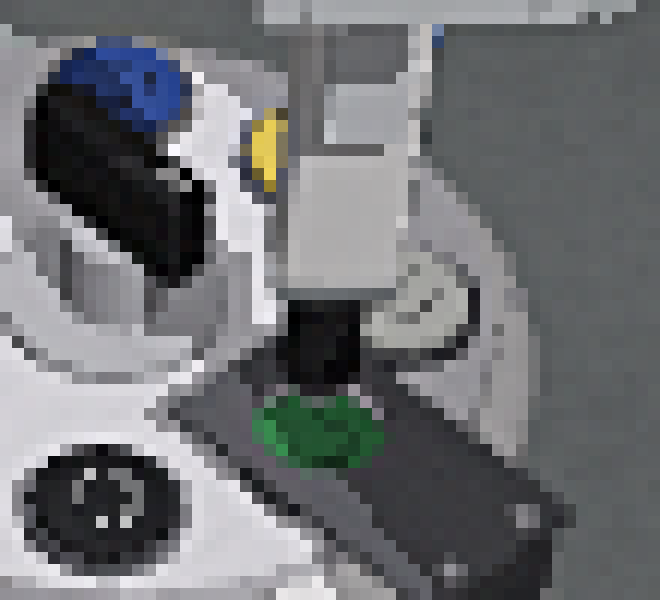

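Emit:
{"api": "drive_tool", "payload": {"angular": [[0,0,0],[0,0,0],[0,0,0],[0,0,0]], "slide": [[0,0,0.004],[0,0,0.004],[0,0,0.001],[0,0,0]], "grip": [0.015,0.015,0.015,0.015]}}

```text
time: 15.4
eef_pos: [487.5, -120.6, 159.8]
ee_rot: [179.9, -0.2, 25.0]
ft_force: [-0.2, -0.3, -2.2]
width: 23.6
```

```bash
python3 look.py 12
```

```text
t 15.4 p [ 487.5 -120.6  159.8] rpy [ 1.7993e+02 -1.7000e-01  2.4990e+01] F [-0.2 -0.3 -2.2] M [ 0.04 -0.    0.04] w 23.6 q [-20.4  -0.5  89.4   0.1  90.9  44.6]
slide mm [-0.06 -0.28 -0.2 ] rot deg [ 0.07 -0.17 -0.01]
159.79789367190526 [313.9 169.9]
95 [312.3 185.8]
60 [311.5 193.8]
52 [311.3 195.6]
```

View pics/h12.png

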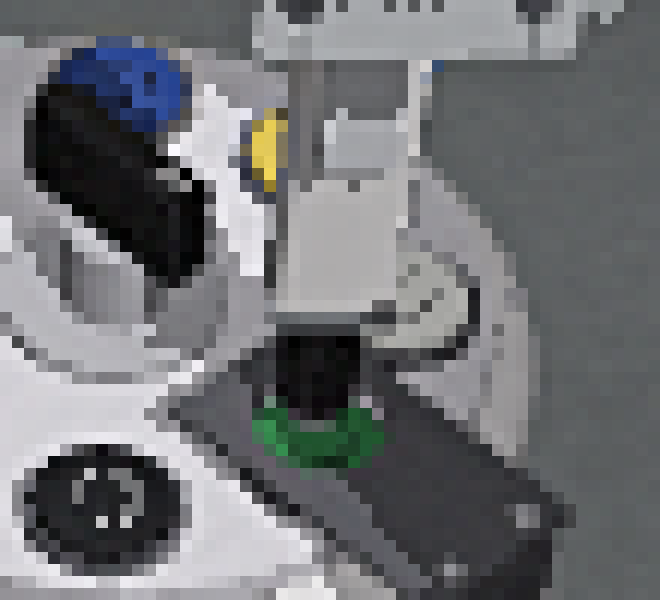

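Emit:
{"api": "drive_tool", "payload": {"angular": [[0,0,0],[0,0,0],[0,0,0]], "slide": [[0,0,0.003],[0,0,0],[0,0,0]], "grip": [0.015,0.015,0.015]}}

```text
time: 15.75
eef_pos: [487.7, -120.7, 156.8]
ee_rot: [179.9, -0.2, 25.0]
ft_force: [-0.7, 0.1, -1.1]
width: 24.0
```

Emit:
{"api": "drive_tool", "payload": {"angular": [[0,0,0],[0,0,0],[0,0,0]], "slide": [[0,0,0.002],[0,0,0],[0,0,0]], "grip": [0.015,0.015,0.015]}}

```text
time: 16.05
eef_pos: [487.8, -120.7, 154.8]
ee_rot: [179.9, -0.2, 25.0]
ft_force: [0.6, -0.2, -1.6]
width: 24.2
```

Emit:
{"api": "drive_tool", "payload": {"angular": [[0,0,0],[0,0,0],[0,0,0]], "slide": [[0,0,0.0015],[0,0,0],[0,0,0]], "grip": [0.015,0.015,0.015]}}

```text
time: 16.35
eef_pos: [487.8, -120.7, 153.2]
ee_rot: [179.9, -0.2, 25.0]
ft_force: [-0.3, 0.7, -1.0]
width: 23.9
```

Emit:
{"api": "drive_tool", "payload": {"angular": [[0,0,0],[0,0,0]], "slide": [[0,0,0],[0,0,0]], "grip": [0.015,0.015]}}

```text
time: 16.55
eef_pos: [487.8, -120.7, 153.3]
ee_rot: [179.9, -0.2, 25.0]
ft_force: [-0.6, 0.2, -1.8]
width: 23.9
```

Emit:
{"api": "drive_tool", "payload": {"angular": [[0,0,0],[0,0,0],[0,0,0]], "slide": [[0,0,0.0015],[0,0,0],[0,0,0]], "grip": [0.015,0.015,0.015]}}

```text
time: 16.85
eef_pos: [487.9, -120.7, 151.7]
ee_rot: [179.9, -0.2, 25.0]
ft_force: [-0.2, 0.5, -2.2]
width: 23.9
```

Emit:
{"api": "drive_tool", "payload": {"angular": [[0,0,0],[0,0,0]], "slide": [[0,0,0],[0,0,0]], "grip": [0.015,0.015]}}

```text
time: 17.05
eef_pos: [487.8, -120.7, 151.7]
ee_rot: [179.9, -0.2, 25.0]
ft_force: [0.9, -1.2, -1.4]
width: 23.6
```

Emit:
{"api": "drive_tool", "payload": {"angular": [[0,0,0],[0,0,0],[0,0,0]], "slide": [[0,0,0.001],[0,0,0],[0,0,0]], "grip": [0.015,0.015,0.015]}}

```text
time: 17.35
eef_pos: [488.0, -120.8, 151.0]
ee_rot: [179.9, -0.2, 25.0]
ft_force: [0.1, 0.4, -2.0]
width: 23.9
```

Emit:
{"api": "drive_tool", "payload": {"angular": [[0,0,0],[0,0,0],[0,0,0]], "slide": [[0,0,0.001],[0,0,0],[0,0,0]], "grip": [0.015,0.015,0.015]}}

```text
time: 17.65
eef_pos: [488.0, -120.8, 150.7]
ee_rot: [179.8, -0.3, 25.0]
ft_force: [0.4, 0.8, -0.1]
width: 23.8
```

Emit:
{"api": "drive_tool", "payload": {"angular": [[0,0,0]], "slide": [[0,0,0]], "grip": [0.015]}}

```text
time: 17.75
eef_pos: [488.0, -120.8, 150.9]
ee_rot: [179.8, -0.3, 25.0]
ft_force: [-0.3, 0.8, -0.5]
width: 24.0
```

Emit:
{"api": "drive_tool", "payload": {"angular": [[0,0,0],[0,0,0],[0,0,0]], "slide": [[0,0,0.001],[0,0,0],[0,0,0]], "grip": [0.015,0.015,0.015]}}

```text
time: 18.05
eef_pos: [488.0, -120.8, 150.2]
ee_rot: [179.8, -0.3, 25.0]
ft_force: [-1.4, 0.5, 0.3]
width: 24.0
```

Emit:
{"api": "drive_tool", "payload": {"angular": [[0,0,0]], "slide": [[0,0,0]], "grip": [0.015]}}

```text
time: 18.15
eef_pos: [488.0, -120.8, 150.2]
ee_rot: [179.8, -0.3, 25.0]
ft_force: [-0.4, 0.5, 1.2]
width: 23.9
```

Run:
```python
from h import *
ims=[optics.get_image("side").astype(float) for _ in range(2)]
tm=optics.get_image("top")[:,:,::-1]
im=np.mean(ims,0).astype(np.uint8)[:,:,::-1].copy(); cv2.imwrite("pics/side13.png",im)
rel([487.3,-120.4,148],[180,0,25])
cv2.imwrite("pics/h13.png",cv2.resize(np.hstack([im[170:210,292:332],tm[215:255,300:340]]),None,fx=10,fy=10,interpolation=cv2.INTER_NEAREST))
```

```text
t 18.3 p [ 488.  -120.8  150.2] rpy [179.83  -0.27  24.99] F [-0.5 -0.7 -0.3] M [0.05 0.19 0.04] w 23.4 q [-20.4  -0.3  90.3   0.1  89.7  44.6]
slide mm [-0.48 -0.67  2.18] rot deg [ 0.17 -0.27 -0.01]
```

View pics/h13.png

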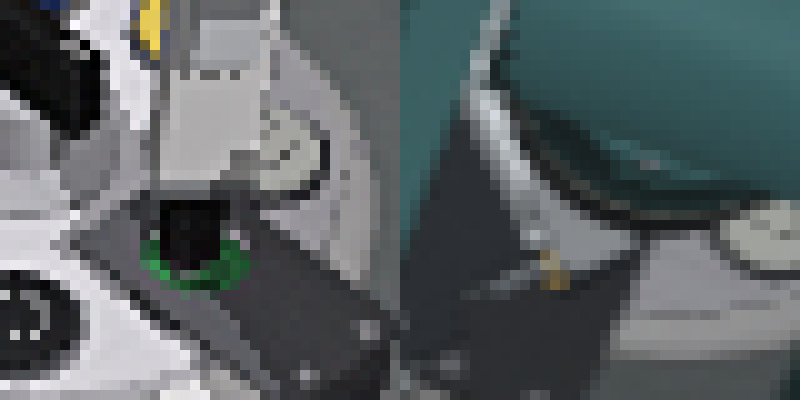

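Run:
```python
from h import *
for f in("side4","side10"):
    s=cv2.imread(f"pics/{f}.png")
    h=cv2.cvtColor(s,cv2.COLOR_BGR2HSV)
    m=cv2.inRange(h,(50,100,30),(90,255,255));k=np.zeros_like(m);k[188:204,300:325]=m[188:204,300:325]
    ys,xs=np.where(k>0);print(f,len(xs),"bbox",xs.min(),xs.max(),ys.min(),ys.max(),"c",xs.mean().round(2),ys.mean().round(2))
    print(s[190:201,303:320,1])
s=cv2.imread("pics/side13.png");print(s[190:200,303:320].mean(2).astype(int))
```

```text
side4 49 bbox 306 316 193 198 c 311.08 195.47
[[133  99  87  93  97  92  93  97 102  94  94  96  94  78  41  69  66]
 [ 81  90  94  94  96  79  88  60  89  76  61  79  95  95  95 153 163]
 [ 93  96  94  92 129 119 183 181 192 140 137 140  79  88  92  85 180]
 [ 96  97  96  81 136  85 131 130 129 133 141 113 141  85  95  91  82]
 [ 93  95  95 108 139 134 133 131  98 134 135 133 115 111  70  93  90]
 [ 96  93  91 129 137 135 133 132 134  99 100 137 140  60  75  99  92]
 [ 94  97  91 116 139 101 135 135 134 137 135 101 142  77  91  98  96]
 [ 44  95  95  91 112 142  66 139 140 140 104 105 142  87  95  95  96]
 [127  81  82  98  96  96  97  72  98  66  72 145  82  92 100  95  96]
 [143 125  22  68 100  97  96 109  92  94  92  95  95  95  95  94  99]
 [222 235  94  34  68 100  98  94  92  97  99  99  96  97  96  97  95]]
side10 49 bbox 306 316 193 198 c 311.24 195.51
[[141 101  89  48 103  53  52  53  54  54  57  54  53  49  34  68  64]
 [ 82  87  92  91  97  39  35  70  68  72  33  43  52  53  55 145 167]
 [ 89  91  90  90  99 105 118 118 120 146 143 139  68  48  51  47 110]
 [ 89  92  9
[... 567 characters left out ...]
 45  54  60  10   3   9   3   5   7  17  60  53  35  71  66]
 [ 85  93  52  56  67   1  19  21  16  14   9  21  62  54  55 148 168]
 [ 92  96 102  52  41   9  19  27  14  17  14  61  79  51  54  46 109]
 [ 92  96 101  44 118   4  21  16  16  14  11  83 158  76  52  55  49]
 [ 91  94  99  60  43   8  22  24  11  11  10  42  52 125  47  56  56]
 [ 93  92  96  59  56  14  18  24  14  11  11  61  52  52  56  58  57]
 [ 94  94  94  93  96  42  37  23   8  46  46  45  60  52  55  61  62]
 [ 41  93  95  95  87  93  54  94  83  61  47  44  56  56  60  58  59]
 [124  78  79  97  98  84  70  49  32  23  26  58  57  61  62  60  59]
 [141 121  23  66  97  97  98  97  89  93  55  56  59  59  60  60  61]]
```

Emit:
{"api": "drive_tool", "payload": {"angular": [[0,0,0],[0.1,-0.3,0],[0,0,0],[0,0,0]], "slide": [[0,0,-0.003],[-0.0013,0,0],[0,0,0],[0,0,0]], "grip": [0.015,0.015,0.015,0.015]}}

```text
time: 18.7
eef_pos: [486.7, -121.4, 152.2]
ee_rot: [180.0, 0.1, 25.0]
ft_force: [-0.9, -0.1, -1.6]
width: 23.9
```

Emit:
{"api": "drive_tool", "payload": {"angular": [[0,0,0],[0,0,0],[0,0,0]], "slide": [[0,0,0.002],[0,0,0],[0,0,0]], "grip": [0.015,0.015,0.015]}}

```text
time: 19.0
eef_pos: [486.9, -121.5, 150.5]
ee_rot: [179.9, 0.1, 25.0]
ft_force: [-1.0, -0.2, 0.9]
width: 23.5
```

Emit:
{"api": "drive_tool", "payload": {"angular": [[0,0,0],[0,0,0],[0,0,0]], "slide": [[0,0,0.0015],[0,0,0],[0,0,0]], "grip": [0.015,0.015,0.015]}}

```text
time: 19.3
eef_pos: [486.9, -121.5, 149.7]
ee_rot: [179.9, 0.0, 25.0]
ft_force: [-0.7, -0.2, 0.7]
width: 23.9
```

Emit:
{"api": "drive_tool", "payload": {"angular": [[0,0,0],[0,0,0],[0,0,0]], "slide": [[0,0,0.001],[0,0,0],[0,0,0]], "grip": [0.015,0.015,0.015]}}

```text
time: 19.6
eef_pos: [486.9, -121.5, 149.1]
ee_rot: [179.9, 0.0, 25.0]
ft_force: [-0.5, 0.5, 1.5]
width: 23.9
```

Emit:
{"api": "drive_tool", "payload": {"angular": [[0,0,0]], "slide": [[0,0,0]], "grip": [0.015]}}

```text
time: 19.7
eef_pos: [486.9, -121.5, 149.2]
ee_rot: [179.9, 0.0, 25.0]
ft_force: [-0.3, 0.5, 0.4]
width: 23.6
```

Emit:
{"api": "drive_tool", "payload": {"angular": [[0,0,0]], "slide": [[0,0,0]], "grip": [0.015]}}

```text
time: 19.8
eef_pos: [486.9, -121.5, 149.2]
ee_rot: [179.9, 0.0, 25.0]
ft_force: [-0.3, 1.0, 1.7]
width: 24.0
```

Emit:
{"api": "drive_tool", "payload": {"angular": [[0,0,0]], "slide": [[0,0,0]], "grip": [0.015]}}

```text
time: 19.9
eef_pos: [486.9, -121.4, 149.2]
ee_rot: [179.9, 0.0, 25.0]
ft_force: [-0.4, 0.1, 0.8]
width: 24.1
```

Emit:
{"api": "drive_tool", "payload": {"angular": [[0,0,0],[0,0,0],[0,0,0]], "slide": [[0,0,0.0013],[0,0,0],[0,0,0]], "grip": [0.015,0.015,0.015]}}

```text
time: 20.2
eef_pos: [486.9, -121.4, 148.1]
ee_rot: [179.9, 0.0, 25.0]
ft_force: [-1.5, 0.6, 2.1]
width: 24.0
```

Emit:
{"api": "drive_tool", "payload": {"angular": [[0,0,0],[0,0,0],[0,0,0]], "slide": [[0,0,0.0007],[0,0,0],[0,0,0]], "grip": [0.015,0.015,0.015]}}

```text
time: 20.5
eef_pos: [486.9, -121.5, 147.7]
ee_rot: [179.9, 0.0, 25.0]
ft_force: [-1.3, 0.0, 2.3]
width: 23.4
```

Emit:
{"api": "drive_tool", "payload": {"angular": [[0,0,0]], "slide": [[0,0,0]], "grip": [0.015]}}

```text
time: 20.6
eef_pos: [486.9, -121.5, 147.7]
ee_rot: [179.9, 0.0, 25.0]
ft_force: [-0.2, 0.5, 2.0]
width: 23.4
```

Emit:
{"api": "drive_tool", "payload": {"angular": [[0,0,0]], "slide": [[0,0,0]], "grip": [0.015]}}

```text
time: 20.7
eef_pos: [486.9, -121.4, 147.8]
ee_rot: [179.9, 0.0, 25.0]
ft_force: [-1.2, -0.1, 1.1]
width: 23.6
```

Emit:
{"api": "drive_tool", "payload": {"angular": [[0,0,0]], "slide": [[0,0,0]], "grip": [0.015]}}

```text
time: 20.8
eef_pos: [486.9, -121.4, 147.8]
ee_rot: [179.9, 0.0, 25.0]
ft_force: [-0.8, 0.2, 2.0]
width: 23.6
```

Emit:
{"api": "drive_tool", "payload": {"angular": [[0,0,0]], "slide": [[0,0,0]], "grip": [0.015]}}

```text
time: 20.9
eef_pos: [486.9, -121.4, 147.7]
ee_rot: [179.9, 0.0, 25.0]
ft_force: [-1.4, 0.1, 2.7]
width: 23.8
```

Run:
```python
from h import *
F=[];im=[]
for _ in range(6):
    im.append(optics.get_image("side").astype(float));F.append(readout.get_state()["ft_force"][2])
tm=optics.get_image("top")[:,:,::-1].copy(); cv2.imwrite("pics/top14.png",tm)
print("Fz",np.round(F,1),np.mean(F).round(2))
m=np.mean(im,0).astype(np.uint8)[:,:,::-1].copy(); cv2.imwrite("pics/side14.png",m)
rel([487.3,-120.4,148],[180,0,25])
print(m[190:200,303:320].mean(2).astype(int))
cv2.imwrite("pics/h14.png",cv2.resize(m[140:220,270:350],None,fx=7,fy=7,interpolation=cv2.INTER_CUBIC))
```

```text
Fz [1.5 2.1 2.4 2.7 1.9 2.2] 2.14
t 21.25 p [ 486.9 -121.4  147.7] rpy [1.799e+02 1.000e-02 2.499e+01] F [-0.6 -0.5  1.6] M [0.13 0.28 0.02] w 23.9 q [-20.4  -0.1  90.4  -0.1  89.6  44.6]
slide mm [ 0.81 -0.76 -0.27] rot deg [ 0.1   0.01 -0.01]
[[134  70  44  52  74  57  26  30  31  15  20  19  45  60  43  70  66]
 [ 86  92  99  51  59  24   7  17  12  13   9   7  48  54  55 149 169]
 [ 92  94  98  64  84  65  12  13  12  16  12  10  83  54  53  47 109]
 [ 92  95  98  76 121  17  15  16  16  15  12  16 163  79  53  53  47]
 [ 90  95  97  58  55  16  18  16  16  15  13  18  54 126  47  56  55]
 [ 93  91  95  90  55  31  16  23  13  16  14  20  56  54  57  59  57]
 [ 92  93  93  91  93  42  25  20  11  12  12  48  59  53  54  60  61]
 [ 41  93  95  96  86  95  55  50  35  36  50  45  57  57  60  58  59]
 [123  78  79  97  97  84  73  25  37  27  30  57  57  61  61  59  57]
 [140 122  22  66  98  98  98  98  90  93  55  58  60  59  59  60  61]]
```

View pics/h14.png

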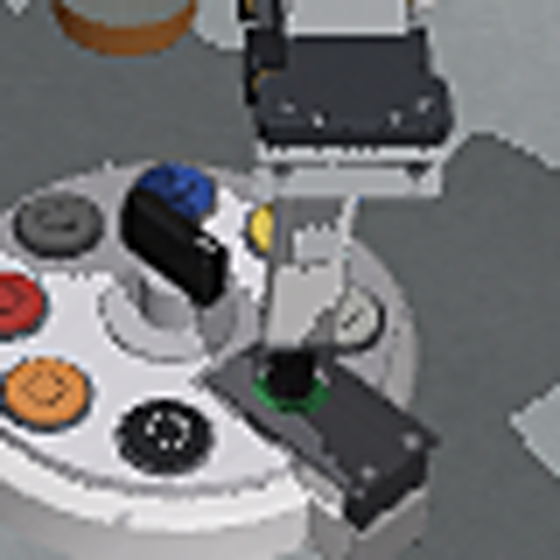

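View pics/side14.png

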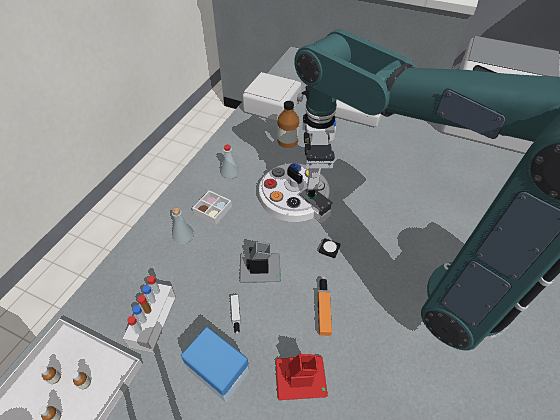

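The snout is centred at column 311.1, against 311 for the ring. The mean push is about 3.6 N and the rest of the bench looks unchanged, so I'm handing in.

```bash
python3 -c "
from cell import hand_in
print(hand_in())"
```

```text
the job is handed in; nothing more can be done
None
```

I turned the sample table one click clockwise by its knob, so the green tile sits under the mask window. Then I drew the white probe out of the grey stand and set it upright on the printed circle. I handed in at about 21 s with it still held there.

**Last checks**
- **Press:** averaged over six readings, the force was 2.1 N upward, against about −1.5 N when hanging free. That makes the push about 3.6 N. The tool went down about 3.1 mm after touching, so both agree with the nose being about half way in.
- **Upright:** the tool was within 0.1° of vertical. The probe lined up with it in the picture to about 1°.
- **Placing:** in the side view the snout is centred on the ring to within about half a pixel (about 1 mm). The nose itself is mostly hidden at this point.
- **Bench:** in the last side picture the other things stand where they were.

**Disagreements**
- **Cameras and touch:** the two cameras placed the table's axis 3–4 mm apart. Gripping the knob gave a third estimate between them. I used a blend for the approach, then corrected about 1 mm from the ring seen in the side view.
- **Table angle:** the table turned about 47° in the pictures, not 45°, because the tiles started about 2° off the mask. They now line up with it to about 1°. I did not measure the angle again with the probe in place.

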